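Rack turning blanks on edge to dry

TASK

Load the drying rack with all the square turning blanks that lie on the bench: they are too wide to grip as they lie, so push each against the bench fence and tip it up on its edge there to get hold of it, then stand it on edge between the dowels, thin blanks in narrow slots and thick blanks in wide slots, one to a slot, resting on the rack's base board. When every blank is in the rack, switch the fan on by pushing its switch lever right over, away from the robot. Leave the lathe chuck beside the blanks where it stands.

Things in the scene. Friction and masses are not known exactly. Their poses are not given: they have to be found in the camera images.
- thin_a: square turning blank of dark timber, 100 x 100 x 20 mm (the two thin ones are alike; may be absent). Starts flat on the bench, up to 45 mm short of the fence, turned up to 0.18 rad to it. Origin at the centre of the block; z is its thickness direction (vertical while it lies flat), x and y run along its sides. About 140 g, hidden, 0.7 to 1.3 times that; friction about 0.6.
- thin_b: square turning blank of dark timber, 100 x 100 x 20 mm (the two thin ones are alike; may be absent). Starts flat on the bench, up to 45 mm short of the fence, turned up to 0.18 rad to it. Origin at the centre of the block; z is its thickness direction (vertical while it lies flat), x and y run along its sides. About 140 g, hidden, 0.7 to 1.3 times that; friction about 0.6.
- thick_a: square turning blank of dark timber, 100 x 100 x 36 mm (the two thick ones are alike; may be absent). Starts flat on the bench, up to 45 mm short of the fence, turned up to 0.18 rad to it. Origin at the centre of the block; z is its thickness direction (vertical while it lies flat), x and y run along its sides. About 252 g, hidden, 0.7 to 1.3 times that; friction about 0.6.
- thick_b: square turning blank of dark timber, 100 x 100 x 36 mm (the two thick ones are alike; may be absent). Starts flat on the bench, up to 45 mm short of the fence, turned up to 0.18 rad to it. Origin at the centre of the block; z is its thickness direction (vertical while it lies flat), x and y run along its sides. About 252 g, hidden, 0.7 to 1.3 times that; friction about 0.6.
- fence_face (a point): the fence, a fixed batten 530 mm long, 40 high, 30 thick, with a slick white plastic facing (friction 0.2), beyond the blanks. Point on the bench at the middle of its face; x points away from the robot, into the batten, y along the face, z up. Steel holdfasts 106 mm high press its ends down (y = +-250). A blank tipped right up against it stands by itself on its edge, 60 mm above it.
- slot_narrow_1 (a point): middle of the floor of the nearest, narrow slot (floor 15 mm over the bench), for a 20 mm blank. x across the slot, away from the robot, y along it, z up. It lies between two pairs of round-topped dowels, 12 mm thick, 50 mm high, at y = +-35 mm, 28 mm clear between them; rails 10 mm high at y = +-62 mm bound its ends. Slot 2 is 62 mm beyond in x.
- slot_narrow_2 (a point): middle of the floor of the second, narrow slot (floor 15 mm over the bench), for a 20 mm blank. x across the slot, away from the robot, y along it, z up. It lies between two pairs of round-topped dowels, 12 mm thick, 50 mm high, at y = +-35 mm, 28 mm clear between them; rails 10 mm high at y = +-62 mm bound its ends. The next is 70 mm beyond in x.
- slot_wide_1 (a point): middle of the floor of the third, wide slot (floor 15 mm over the bench), for a 36 mm blank. x across the slot, away from the robot, y along it, z up. It lies between two pairs of round-topped dowels, 12 mm thick, 50 mm high, at y = +-35 mm, 44 mm clear between them; rails 10 mm high at y = +-62 mm bound its ends. The last is 78 mm beyond in x.
- slot_wide_2 (a point): middle of the floor of the farthest, wide slot (floor 15 mm over the bench), for a 36 mm blank. x across the slot, away from the robot, y along it, z up. It lies between two pairs of round-topped dowels, 12 mm thick, 50 mm high, at y = +-35 mm, 44 mm clear between them; rails 10 mm high at y = +-62 mm bound its ends. All slots are on one fixed base board.
- fan_switch (a joint): angle of the fan's switch lever, rad: 0 off (leaning towards the robot) to 1.0 fully on (leaning away, to the slots' +x); it stays where it is left and takes 1 to 2 N at its tip. The fan, 190 mm wide, stands on the rack's base to the right of the slots, 102 to 178 mm from their middles (-y); its top is 205 mm over the bench.
- fan_switch_tip (a point): centre of the black ball, 26 mm across, on the end of the switch lever, 55 mm from its pivot; the lever stands on a grey block 25 mm high on top of the fan; the ball travels 53 mm along the slots' x on an arc, about 275 mm over the bench
- chuck: a heavy steel lathe chuck standing jaws up on the bench near the fence's left end, 100 mm across and 69 mm high; not part of the job; origin under its middle
There are look-alikes about, which are no part of the job. What is shaped like the thin_a but grey is not meant.

How it is judged (in metres and radians):
On the way, in this order (a step that is already met when the one before it is completed fails the run):
1. every blank stands on edge in a slot of its own thickness (((x of thin_a in the frame of slot_narrow_1 between -0.013 and 0.013 m and y of thin_a in the frame of slot_narrow_1 between -0.02 and 0.02 m and z of thin_a in the frame of slot_narrow_1 between 0.042 and 0.056 m and angle between the z axis of thin_a and the x axis of slot_narrow_1, either way round below 0.26 rad) or (x of thin_a in the frame of slot_narrow_2 between -0.013 and 0.013 m and y of thin_a in the frame of slot_narrow_2 between -0.02 and 0.02 m and z of thin_a in the frame of slot_narrow_2 between 0.042 and 0.056 m and angle between the z axis of thin_a and the x axis of slot_narrow_2, either way round below 0.26 rad)) and ((x of thin_b in the frame of slot_narrow_1 between -0.013 and 0.013 m and y of thin_b in the frame of slot_narrow_1 between -0.02 and 0.02 m and z of thin_b in the frame of slot_narrow_1 between 0.042 and 0.056 m and angle between the z axis of thin_b and the x axis of slot_narrow_1, either way round below 0.26 rad) or (x of thin_b in the frame of slot_narrow_2 between -0.013 and 0.013 m and y of thin_b in the frame of slot_narrow_2 between -0.02 and 0.02 m and z of thin_b in the frame of slot_narrow_2 between 0.042 and 0.056 m and angle between the z axis of thin_b and the x axis of slot_narrow_2, either way round below 0.26 rad)) and ((x of thick_a in the frame of slot_wide_1 between -0.013 and 0.013 m and y of thick_a in the frame of slot_wide_1 between -0.02 and 0.02 m and z of thick_a in the frame of slot_wide_1 between 0.042 and 0.056 m and angle between the z axis of thick_a and the x axis of slot_wide_1, either way round below 0.26 rad) or (x of thick_a in the frame of slot_wide_2 between -0.013 and 0.013 m and y of thick_a in the frame of slot_wide_2 between -0.02 and 0.02 m and z of thick_a in the frame of slot_wide_2 between 0.042 and 0.056 m and angle between the z axis of thick_a and the x axis of slot_wide_2, either way round below 0.26 rad)) and ((x of thick_b in the frame of slot_wide_1 between -0.013 and 0.013 m and y of thick_b in the frame of slot_wide_1 between -0.02 and 0.02 m and z of thick_b in the frame of slot_wide_1 between 0.042 and 0.056 m and angle between the z axis of thick_b and the x axis of slot_wide_1, either way round below 0.26 rad) or (x of thick_b in the frame of slot_wide_2 between -0.013 and 0.013 m and y of thick_b in the frame of slot_wide_2 between -0.02 and 0.02 m and z of thick_b in the frame of slot_wide_2 between 0.042 and 0.056 m and angle between the z axis of thick_b and the x axis of slot_wide_2, either way round below 0.26 rad))), for 0.2 s.
2. the fan is switched on (value of joint fan_switch above 0.85 rad), for 0.2 s.
At the end, for the whole second after the job is handed in: Every blank stands at rest on edge in a slot of its own kind: centre within 13 mm across and 20 mm along the slot of its middle and 42 to 56 mm above the slot floor, within 0.26 rad of square to the slot's x; fan switch beyond 0.85 rad (all of step 1 and linear speed of each of thin_a, thin_b, thick_a, thick_b below 0.03 m/s and value of joint fan_switch above 0.85 rad); the robot touches nothing.
It fails at once if the lathe chuck is pushed more than 40 mm away or knocked over (distance of chuck from where it was at the start of the episode above 0.04 m or angle between chuck's own z axis and vertical above 0.6 rad).
Of thin_a, thin_b, thick_a, thick_b only 3 to 4 are there at a start; the rules pass over those that are not, and their reading is None.
At some moment in a run one of thin_a, thin_b, thick_a, thick_b may be knocked a few centimetres aside while the robot is not near it.
It also fails if it takes over 210 s, if anything falls off the work surface, if the arm or the gripper's body presses on something with over 40 N, if the wrist force passes 120 N, or if a joint passes its speed limit or range.

ROBOT

A 7-joint arm with a two-finger parallel gripper is mounted at the origin on the work surface. World frame = base frame: x ahead of the robot, y to its left, z up, the work surface at z = 0. Lengths are in m, angles in degrees, forces in N, time in s.
With the tool pointing down it reaches from about 0.4 to 0.925 m from the base axis. Payload 4.1 kg.
Tool frame: the origin (TCP) lies midway between the tips of the shut fingers; the grasp point (between the pads) lies 19 mm behind it; z points along the fingers, y is the line along which they close (so a half turn about z gives the same grasp; the last joint's range is limited). The gripper opens to 85 mm and grips with 20 to 120 N. Pads are 22 mm wide; open, the fingers measure 114 mm over their backs; the gripper's body (76 mm by 85 mm) begins 54 mm behind the grasp point. The pads swing forward as they close: fully open they stand 13 mm farther back than shut.
Start: joints at [64.916, 22.827, 2.584, 88.041, -1.071, 69.15, -2.905], TCP at [0.216, -0.613, 0.231] pointing down, gripper open.
Joint ranges: [-161.44, 161.44], [-28.35, 127.94], [-78.24, 83.42], [0, 140.83], [-78.03, 258.03], [13.02, 114.36], [-168.23, 168.23]. Speed limits (degrees/s): [147.25, 147.25, 180, 180, 180, 180, 180].

INTERFACE

Orientations are given as [roll, pitch, yaw] about the fixed x, y, z axes, in that order (R = Rz(yaw) Ry(pitch) Rx(roll)).
In Python, from bench import r gives the robot as it stands. The module is installed in compiled form; this text tells all that it offers.
- The arm moves only by the shell command python3 -m crank 'ROWS'. ROWS is JSON, a list of rows, each a list of 5 numbers: the shift along the tool's x, y, z in m, then the turn about the tool's z in rad, then the opening, from 0 (shut) to 1 (fully open). A call has exactly 10 rows; each row shifts and turns the commanded pose from where the row before left it, along the tool's axes as they then stand; what a row does not reach is not made up. A row lasts 1/8 s, in which the tool goes at most 62.5 mm and 10.7 degrees, less where a joint would pass 70% of its speed; a pose out of reach is approached as far as the arm can. A call is refused whole if a number of a shift passes 0.0625 or a number of a turn 0.188, either way. A call with a gripper value outside its range is refused whole. The fingers move at their own pace and stop on an object; the grip force is fixed at half the most. Time passes only in rows, so rows that do not move let the fingers close, or fill a call up. It gives the time, the measured TCP pose, the force, the opening and the grip force at its end, in the units of the state.
- r.state(): the state, without advancing time (a new reading comes with each control period).
- r.camera(name): name is "scene" or "top" or "wrist"; returns a dict with "img" (480x640x3 uint8, blue, green, red), "depth" (480x640 float32, m along the optical axis (not along the pixel's ray), 0 where there is no reading), "vfov" (degrees; the focal length in pixels is half the picture's height over the tangent of half this angle, whatever the lens; pixels are square), "cx", "cy" (the principal point, pixels), "rvec" (rotation vector, rad) and "tvec" (3), from world to camera coordinates, as OpenCV has them. Camera axes: x right, y down, z forward; pixel columns grow to the right and rows downward; lengths in m; the calibration is good to about 2 mm. The wrist camera is an equidistant fisheye: a pixel r from the principal point sees the ray r / f radians off the axis. A picture is of the moment at which its call begins.
- r.hand_in(): hands the job in; it is judged then, once.
Trained networks look in a picture, given as the dict that the camera call returned (one of the last four; its "shot" number tells which), for a name from the list of things; names that differ only in an ending like _2 or _b are one class to them, and where a whole thing is asked for, a point or a joint stands for the part that bears it (a point fixed in the world has none). Each returns a list of dicts, best first, with "score" (0 to 1); they miss things now and then, are a little off and sometimes report something else, mostly with a low value. They report only what shows in the picture. A call takes as long as a camera call. They do not tell look-alikes from the thing itself.
- r.spot_in(picture, target): "xyz" ([x, y, z] in m, in the coordinates of the camera as it stood for that picture, good to about 4 mm: the middle of the surface that is visible of it).
The state is a dict: "t": time; "joint_pos": joint angles; "dq": joint speeds; "effort": joint torques, N m; "eef_pos": TCP position; "eef_rot": TCP orientation; "ft_force": force on the tool from outside, world axes, zero at the start; "torque": the same for the moment, N m; "width": finger opening in m; "finger_force": force on a finger pad.
Only numpy, scipy, OpenCV 4.12 (cv2) and the standard library are available. Lean on these libraries where they do the work, as an engineer would, in place of code of your own. Each camera call takes 0.05 s, during which the arm holds its last target. There are 200 camera calls.

## Working session

There is one attempt and no reset: what is moved stays moved. The work goes in short steps, Python scripts to look and compute and a shell command to move; the robot and the scene stay as the last step left them, time stands still between calls to the robot, and variables do not carry over. Pictures are saved under pics/ and viewed, at most 14 in all, crops included, and the job is handed in when it is done.

```bash
ls; mkdir -p pics; cat > h.py <<'E'
import numpy as np, cv2
from bench import r
def K(c):
    f=240/np.tan(np.radians(c["vfov"])/2); return f
def world(c,p):
    R=cv2.Rodrigues(np.array(c["rvec"],float))[0]; return R.T@(np.array(p,float)-np.array(c["tvec"],float).ravel())
def cloud(c):
    f=K(c); d=c["depth"]; v,u=np.mgrid[:480,:640]
    P=np.stack([(u-c["cx"])/f*d,(v-c["cy"])/f*d,d],-1)
    R=cv2.Rodrigues(np.array(c["rvec"],float))[0]
    W=(P-np.array(c["tvec"],float).ravel())@R; W[d==0]=np.nan; return W
def pix(c,w):
    R=cv2.Rodrigues(np.array(c["rvec"],float))[0]; p=R@np.array(w)+np.array(c["tvec"],float).ravel(); f=K(c)
    return f*p[0]/p[2]+c["cx"],f*p[1]/p[2]+c["cy"]
E
python3 - <<'E'
from h import *
for n in("top","scene"):
    c=r.camera(n); cv2.imwrite(f"pics/{n}0.png",c["img"])
    print(n,c["vfov"],np.round(c["tvec"],3).ravel(),np.round(world(c,[0,0,0]),3))
    for t in("thin_a","thick_a","chuck","fan_switch_tip","slot_narrow_1","fence_face","fan_switch"):
        try:
            for o in r.spot_in(c,t): 
                w=world(c,o["xyz"]); print(t,round(o["score"],2),np.round(w,3),np.round(pix(c,w)))
        except Exception as e: print(t,e)
s=r.state();print({k:np.round(v,3) for k,v in s.items()})
E
```

```text
pics
top 46.27052488458314 [-0.032  0.537  1.556] [0.264 0.021 1.625]
thin_a 0.96 [0.325 0.426 0.022] [157. 316.]
thin_a 0.84 [ 0.542 -0.079  0.024] [338. 245.]
thin_a 0.8 [0.54  0.284 0.019] [212. 242.]
thin_a 0.65 [0.717 0.46  0.018] [155. 181.]
thick_a 0.94 [0.546 0.035 0.032] [298. 242.]
chuck 0.92 [0.534 0.447 0.05 ] [152. 241.]
slot_narrow_1 0.86 [ 0.502 -0.369  0.013] [437. 262.]
fence_face 0.89 [0.641 0.105 0.04 ] [275. 208.]
fence_face 0.32 [ 0.524 -0.435  0.283] [489. 238.]
fan_switch 0.46 [ 0.525 -0.437  0.284] [490. 238.]
scene 43.7729261046155 [-0.13  -0.262  1.86 ] [ 1.42  -0.217  1.218]
thin_a 0.91 [0.55  0.281 0.021] [428. 264.]
thin_a 0.81 [ 0.556 -0.089  0.025] [287. 292.]
thin_a 0.81 [0.338 0.423 0.025] [449. 197.]
thin_a 0.77 [0.726 0.463 0.023] [524. 305.]
thick_a 0.71 [0.57  0.035 0.041] [337. 284.]
thick_a 0.2 [ 0.574 -0.378  0.018] [169. 323.]
chuck 0.64 [0.552 0.445 0.049] [490. 246.]
chuck 0.16 [ 0.535 -0.439  0.275] [115. 244.]
fan_switch_tip 0.77 [ 0.536 -0.437  0.273] [116. 245.]
slot_narrow_1 0.84 [ 0.577 -0.373  0.015] [171. 324.]
fence_face 0.66 [0.648 0.096 0.041] [370. 304.]
fan_switch 0.73 [ 0.535 -0.431  0.281] [118. 242.]
{'t': np.float64(0.8), 'joint_pos': array([64.917, 22.823,  2.583, 88.04 , -1.07 , 69.149, -2.905]), 'dq': array([ 0.022,  0.098, -0.   , -0.06 , -0.015,  0.004,  0.008]), 'effort': array([-0.0000e+00, -4.7497e+01,  1.3630e+00, -2.5451e+01,  1.2000e-02,
        1.0000e-03,  0.0000e+00]), 'eef_pos': array([ 0.216, -0.613,  0.231]), 'eef_rot': array([1.79988e+02, 1.00000e-03, 1.94160e+01]), 'ft_force': array([ 0.005, -0.355,  0.235]), 'torque': array([-0.004,  0.025,  0.031]), 'finger_force': np.float64(0.0), 'width': np.float64(0.085)}
```

View pics/top0.png

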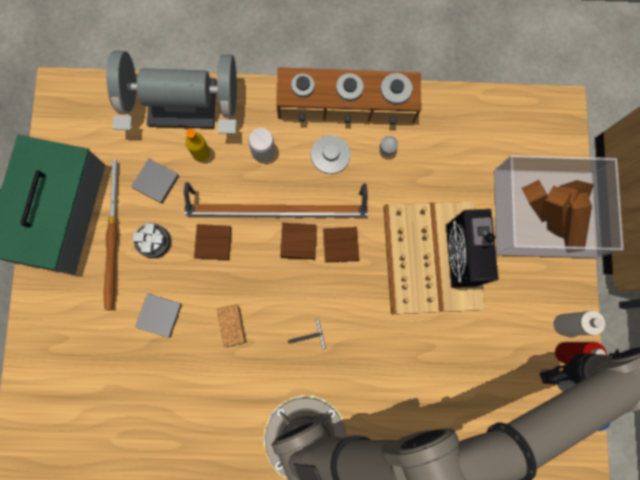

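View pics/scene0.png

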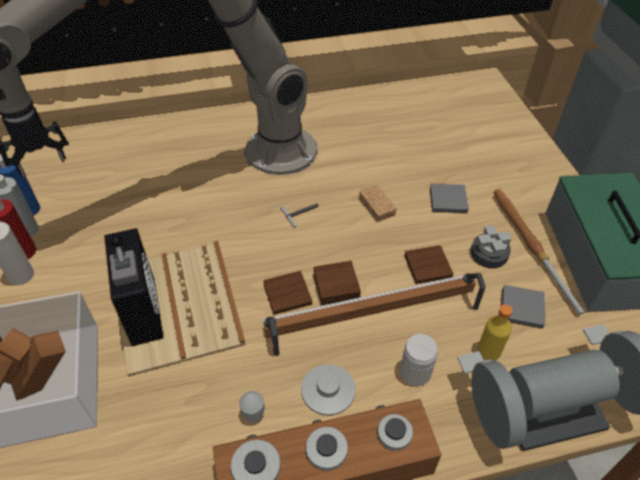

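Top view: dark brown blanks at (212,242), (298,240) and (341,244). Grey squares at (155,180) and (157,315) are the look-alikes, since the blanks are described as dark timber. The rack is around (435,258), the fan at (470,245), and the chuck at (152,240). I'll confirm in one enlarged crop while measuring.

```bash
cat > meas.py <<'E'
from h import *
from scipy.optimize import least_squares
from scipy.spatial import cKDTree
def blanks(c,W=None):
    W=cloud(c) if W is None else W; i=c["img"].astype(int); hsv=cv2.cvtColor(c["img"],cv2.COLOR_BGR2HSV)
    z=W[...,2]; m=(z>.012)&(z<.06)&(W[...,0]>.35)&(W[...,0]<.66)&(W[...,1]>-.24)&(W[...,1]<.40)&(i.max(-1)<115)&(i[...,2]>i[...,0]+12)
    n,l,s,_=cv2.connectedComponentsWithStats(cv2.erode(m.astype(np.uint8),np.ones((2,2))),connectivity=4); out=[]
    for k in range(1,n):
        if s[k,4]<150: continue
        P=W[l==k]; zt=np.median(P[:,2]); P=P[abs(P[:,2]-zt)<.008]
        (x,y),(a,b),an=cv2.minAreaRect((P[:,:2]*1000).astype(np.float32)); an=(an+45)%90-45
        out.append((round(x),round(y),round(zt*1000,1),round(a),round(b),round(an,1)))
    return out
if __name__=="__main__":
    fe=[];dw=[]
    for n in("top","scene"):
        c=r.camera(n); W=cloud(c); print(n,blanks(c,W))
        if n=="top": cv2.imwrite("pics/crop.png",cv2.resize(c["img"][160:340,120:520],(800,360),interpolation=cv2.INTER_CUBIC))
        z=W[...,2]; i=c["img"].astype(int)
        fl=W[(z<.01)&(z>-.01)&(abs(W[...,0]-.45)<.03)&(abs(W[...,1]-.15)<.1)]; print("bench z",fl[:,2].mean())
        f=W[(z>.032)&(z<.048)&(abs(W[...,0]-.645)<.05)&(W[...,1]>-.1)&(W[...,1]<.3)]
        for y in np.arange(-.09,.3,.05):
            q=f[abs(f[:,1]-y)<.01]; 
            if len(q): fe.append((n[0],round(y,2),*np.round(np.percentile(q[:,0],[3,97])*1000)))
        d=W[(z>.045)&(z<.075)&(W[...,0]>.38)&(W[...,0]<.75)&(W[...,1]<-.24)&(W[...,1]>-.40)]; print(len(d),d.min(0),d.max(0))
        X=np.array([(x,y) for x in(-20,20,42,82,104,160,182,238) for y in(-35,35)])/1000
        def T(p): c_,s_=np.cos(p[2]),np.sin(p[2]); return X@np.array([[c_,s_],[-s_,c_]])+p[:2]
        best=min((least_squares(lambda p:np.minimum(cKDTree(T(p)).query(d[:,:2])[0],.012),[x0,y0,yw],x_scale=[.01,.01,.1],diff_step=1e-3) for x0 in np.arange(.40,.52,.01) for y0 in(-.33,-.31) for yw in(-.08,0,.08)),key=lambda q:q.cost)
        print("slot1",best.x,best.cost,"rms",np.sqrt(2*best.cost/len(d)))
        b=W[(z>.262)&(z<.30)&(W[...,1]<-.38)&(W[...,1]>-.5)&(W[...,0]>.4)&(W[...,0]<.65)]; print("ball",np.round(b.mean(0),3),len(b))
        k=W[(z>.04)&(z<.08)&(abs(W[...,0]-.54)<.07)&(abs(W[...,1]-.45)<.07)]; print("chuck",np.round(k.min(0),3),np.round(k.max(0),3))
    print(fe)
E
python3 meas.py
```

```text
top [(547, 33, np.float64(36.0), 92, 96, -1.9), (539, 280, np.float64(20.3), 93, 94, -1.1), (542, -90, np.float64(20.2), 95, 92, 5.1)]
bench z 8.435130601951499e-05
373 [ 0.3808572  -0.39997551  0.04506932] [ 0.65116218 -0.2466378   0.07476174]
slot1 [ 0.40597535 -0.30427585  0.07209324] 0.00782532068991344 rms 0.006477563127797591
ball [ 0.524 -0.435  0.284] 88
chuck [0.497 0.415 0.04 ] [0.581 0.498 0.078]
scene [(547, 284, np.float64(21.0), 98, 100, -1.2), (556, 36, np.float64(36.3), 98, 101, -2.6), (549, -87, np.float64(20.7), 98, 96, 4.7), (651, 172, np.float64(24.5), 9, 387, 1.4), (657, -72, np.float64(24.0), 7, 94, 2.2)]
bench z 0.0010255135320711023
622 [ 0.38380461 -0.39984884  0.04526164] [ 0.65672337 -0.24668422  0.07448836]
slot1 [ 0.41047752 -0.30449365  0.0729627 ] 0.010186765803103272 rms 0.005723187395583189
ball [ 0.532 -0.435  0.281] 138
chuck [0.497 0.416 0.04 ] [0.584 0.501 0.077]
[('t', np.float64(-0.09), np.float64(627.0), np.float64(656.0)), ('t', np.float64(-0.04), np.float64(626.0), np.float64(655.0)), ('t', np.float64(0.01), np.float64(598.0), np.float64(654.0)), ('t', np.float64(0.06), np.float64(597.0), np.float64(652.0)), ('t', np.float64(0.11), np.float64(622.0), np.float64(651.0)), ('t', np.float64(0.16), np.float64(621.0), np.float64(648.0)), ('t', np.float64(0.21), np.float64(620.0), np.float64(647.0)), ('t', np.float64(0.26), np.float64(618.0), np.float64(645.0)), ('s', np.float64(-0.09), np.float64(628.0), np.float64(659.0)), ('s', np.float64(-0.04), np.float64(628.0), np.float64(658.0)), ('s', np.float64(0.01), np.float64(598.0), np.float64(656.0)), ('s', np.float64(0.06), np.float64(596.0), np.float64(656.0)), ('s', np.float64(0.11), np.float64(625.0), np.float64(655.0)), ('s', np.float64(0.16), np.float64(624.0), np.float64(654.0)), ('s', np.float64(0.21), np.float64(623.0), np.float64(651.0)), ('s', np.float64(0.26), np.float64(621.0), np.float64(650.0))]
```

View pics/crop.png

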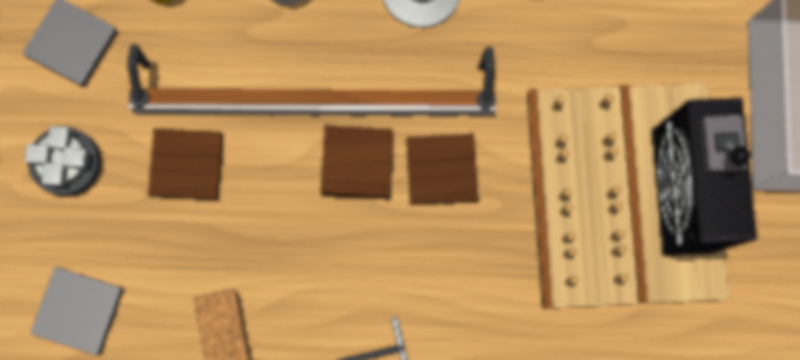

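```bash
python3 -m crank '[[0,0,0,0.157,1],[0,0,0,0.157,0.6],[0.025,-0.05,0,0,0.6],[0.025,-0.05,0,0,0.6],[0.025,-0.05,0,0,0.6],[0.025,-0.05,0,0,0.6],[0.025,-0.05,0,0,0.6],[0.025,-0.05,0,0,0.6],[0.025,-0.05,0,0,0.6],[0.025,-0.05,0,0,0.6]]' && python3 -m crank '[[0.024,-0.06,0,0,0.6],[0.023,-0.06,0,0,0.6],[0,0,0.045,0,0.6],[0,0,0.045,0,0.6],[0,0,0.045,0,0.6],[0,0,0.04,0,0.6],[0,0,0.02,0,0.6],[0,0,0.01,0,0.6],[0,0,0,0,0.6],[0,0,0,0,0.6]]'
python3 - <<'E'
from meas import *
X=np.array([(x,y) for x in(-20,20,42,82,104,160,182,238) for y in(-35,35)])/1000
def T(p): c_,s_=np.cos(p[2]),np.sin(p[2]); return X@np.array([[c_,s_],[-s_,c_]])+p[:2]
for n in("top","scene"):
    c=r.camera(n); W=cloud(c); print(blanks(c,W)[:3])
    z=W[...,2]
    for zl in(.05,.057):
        d=W[(z>zl)&(z<.075)&(W[...,0]>.38)&(W[...,0]<.70)]; 
        d=d[cKDTree(T([.408,-.3045,.072])).query(d[:,:2])[0]<.02]
        b=least_squares(lambda p:cKDTree(T(p)).query(d[:,:2])[0],[.408,-.3045,.072],loss='soft_l1',f_scale=.005,diff_step=1e-3)
        print(n,zl,len(d),np.round(b.x,4))
E
```

```text
t: 2.15
eef_pos: [0.4068, -0.2066, 0.2317]
eef_rot: [180.0, -0.1, 1.4]
ft_force: [0.8, -0.2, 0.9]
width: 0.0509
finger_force: 0.0
t: 3.4
eef_pos: [0.4497, -0.091, 0.0272]
eef_rot: [180.0, -0.1, 1.4]
ft_force: [-0.4, 0.3, -0.0]
width: 0.0514
finger_force: 0.0
[(547, 33, np.float64(35.8), 93, 95, -0.9), (539, 280, np.float64(20.1), 92, 93, -1.7), (543, -90, np.float64(19.8), 93, 90, 4.5)]
top 0.05 280 [ 0.4061 -0.3044  0.072 ]
top 0.057 228 [ 0.4064 -0.3045  0.0696]
[(547, 283, np.float64(21.2), 96, 100, -1.2), (555, 36, np.float64(36.1), 97, 100, -2.0), (549, -88, np.float64(20.7), 102, 96, 4.8)]
scene 0.05 459 [ 0.4107 -0.3043  0.072 ]
scene 0.057 326 [ 0.4102 -0.3046  0.0737]
```

```bash
python3 -m crank '[[0,0,0.008,0,0.6],[0,0,0.008,0,0.6],[0,0,0.003,0,0.6],[0,0,0.002,0,0.6],[0,0,0.002,0,0.6],[0,0,0,0,0.6],[0,0,0,0,0.6],[0,0,0,0,0.6],[0,0,0,0,0.6],[0,0,0,0,0.6]]'
python3 -m crank '[[0,0,0.002,0,0.6],[0,0,0.002,0,0.6],[0,0,0,0,0.6],[0,0,0,0,0.6],[0,0,0,0,0.6],[0,0,0,0,0.6],[0,0,0,0,0.6],[0,0,0,0,0.6],[0,0,0,0,0.6],[0,0,0,0,0.6]]'
```

```text
t: 4.75
eef_pos: [0.4488, -0.0908, 0.0033]
eef_rot: [180.0, -0.0, 1.4]
ft_force: [-0.1, -0.3, -0.7]
width: 0.051
finger_force: 0.0
t: 6.0
eef_pos: [0.4488, -0.0908, -0.0007]
eef_rot: [180.0, -0.0, 1.4]
ft_force: [-0.0, -0.1, 0.2]
width: 0.0514
finger_force: 0.0
```

```bash
python3 -m crank '[[0.008,0,0,0,0.6],[0.008,0,0,0,0.6],[0.008,0,0,0,0.6],[0.008,0,0,0,0.6],[0.008,0,0,0,0.6],[0.008,0,0,0,0.6],[0.006,0,0,0,0.6],[0.004,0,0,0,0.6],[0.002,0,0,0,0.6],[0,0,0,0,0.6]]'
python3 -m crank '[[0.002,0,0,0,0.6],[0.002,0,0,0,0.6],[0.002,0,0,0,0.6],[0.002,0,0,0,0.6],[0.001,0,0,0,0.6],[0.001,0,0,0,0.6],[0,0,0,0,0.6],[0,0,0,0,0.6],[0,0,0,0,0.6],[0,0,0,0,0.6]]'
```

```text
t: 7.25
eef_pos: [0.5089, -0.0893, -0.0007]
eef_rot: [180.0, -0.0, 1.4]
ft_force: [-0.2, 1.7, -0.9]
width: 0.0513
finger_force: 0.1
t: 8.5
eef_pos: [0.5172, -0.0891, -0.0009]
eef_rot: [180.0, 0.2, 1.4]
ft_force: [-5.1, -0.1, 3.5]
width: 0.0514
finger_force: 2.6
```

```bash
python3 -m crank '[[0.0015,0,0,0,0.6],[-0.001,0,-0.0084,0,0.6],[0,0,-0.0084,0,0.6],[0,0,-0.008,0,0.6],[0,0,0,0,0.6],[0,0,0,0,0.6],[0,0,0,0,0.6],[0,0,0,0,0.6],[0,0,0,0,0.6],[0,0,0,0,0.6]]'
python3 - <<'E'
from h import *
c=r.camera("scene"); cv2.imwrite("pics/tip1.png",cv2.resize(c["img"][200:360,180:420],(720,480)))
W=cloud(c); P=W[(abs(W[...,1]+.09)<.05)&(W[...,0]>.49)&(W[...,0]<.625)&(W[...,2]>.005)&(W[...,2]<.1)]
h=lambda q:(np.round(np.median(q,0),3)) if len(q) else None
for x in np.arange(.5,.625,.015): print(round(x,3),h(P[abs(P[:,0]-x)<.007]))
E
```

```text
t: 9.75
eef_pos: [0.5171, -0.089, 0.0236]
eef_rot: [180.0, 0.2, 1.4]
ft_force: [-5.5, 0.2, -0.1]
width: 0.051
finger_force: 2.7
0.5 [ 0.501 -0.088  0.008]
0.515 [ 0.517 -0.061  0.08 ]
0.53 [ 0.531 -0.104  0.058]
0.545 [ 0.545 -0.089  0.041]
0.56 [ 0.56  -0.09   0.037]
0.575 [ 0.575 -0.092  0.034]
0.59 [ 0.59  -0.089  0.029]
0.605 [ 0.605 -0.088  0.026]
0.62 [ 0.615 -0.093  0.025]
```

View pics/tip1.png

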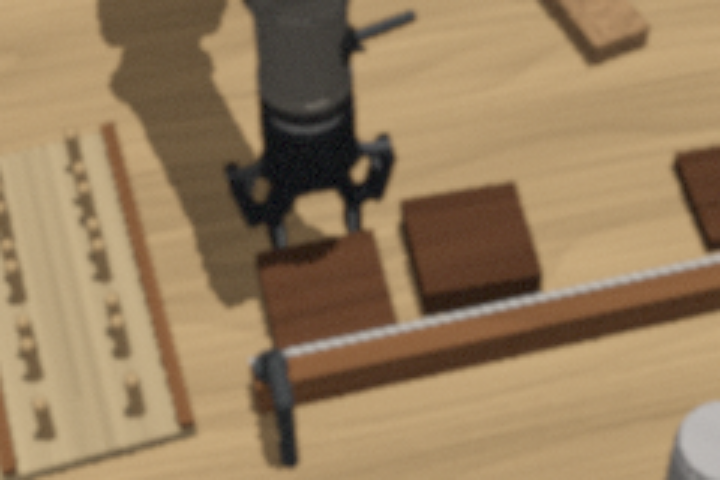

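The blank (at (320,285) in the crop) is tipping about 13° against the fence, with both fingers on its near edge. I'll continue along the arc.

```bash
python3 -m crank '[[0.0015,0,-0.008,0,0.6],[0.002,0,-0.0076,0,0.6],[0.0027,0,-0.0074,0,0.6],[0.0035,0,-0.007,0,0.6],[0.004,0,-0.0065,0,0.6],[0.0047,0,-0.006,0,0.6],[0.0053,0,-0.0055,0,0.6],[0,0,0,0,0.6],[0,0,0,0,0.6],[0,0,0,0,0.6]]'
cat > prof.py <<'E'
import sys
from h import *
y0=float(sys.argv[1])
c=r.camera("scene"); W=cloud(c); i=c["img"].astype(int)
m=(abs(W[...,1]-y0)<.035)&(W[...,0]>.5)&(W[...,0]<.66)&(W[...,2]>.042)&(W[...,2]<.13)&(i[...,2]>i[...,0]+12)
P=W[m]; print(len(P))
for z in np.arange(.045,.13,.01):
    q=P[abs(P[:,2]-z)<.005]
    if len(q)>3: print(round(z,3),np.round(np.percentile(q[:,0],[5,50,95]),3),np.round(np.percentile(q[:,1],[2,98]),3))
E
python3 prof.py -0.09
```

```text
t: 11.05
eef_pos: [0.5415, -0.0886, 0.0733]
eef_rot: [180.0, 0.2, 1.4]
ft_force: [-9.5, 0.0, 7.1]
width: 0.0511
finger_force: 5.8
924
0.045 [0.593 0.604 0.656] [-0.123 -0.058]
0.055 [0.583 0.592 0.599] [-0.124 -0.056]
0.065 [0.575 0.583 0.591] [-0.124 -0.058]
0.075 [0.55  0.573 0.583] [-0.124 -0.056]
0.085 [0.551 0.564 0.571] [-0.124 -0.057]
0.095 [0.544 0.564 0.567] [-0.124 -0.061]
0.105 [0.533 0.551 0.554] [-0.114 -0.06 ]
0.115 [0.541 0.549 0.552] [-0.123 -0.061]
0.125 [0.532 0.553 0.556] [-0.122 -0.113]
```

```bash
python3 -m crank '[[0.0058,0,-0.0048,0,0.6],[0.0064,0,-0.0043,0,0.6],[0.007,0,-0.0036,0,0.6],[0.0072,0,-0.003,0,0.6],[0.0077,0,-0.0022,0,0.6],[0.0079,0,-0.0015,0,0.6],[0.006,0,-0.0005,0,0.6],[0.003,0,0,0,0.6],[0,0,0,0,0.6],[0,0,0,0,0.6]]'
python3 prof.py -0.09
```

```text
t: 12.35
eef_pos: [0.5996, -0.0873, 0.0965]
eef_rot: [179.9, -0.7, 1.4]
ft_force: [0.7, -0.9, 9.6]
width: 0.0515
finger_force: 4.7
767
0.045 [0.624 0.64  0.658] [-0.123 -0.057]
0.055 [0.622 0.626 0.629] [-0.122 -0.056]
0.065 [0.623 0.625 0.628] [-0.124 -0.057]
0.075 [0.622 0.625 0.628] [-0.123 -0.057]
0.085 [0.622 0.625 0.628] [-0.123 -0.057]
0.095 [0.605 0.621 0.627] [-0.124 -0.056]
0.105 [0.606 0.617 0.625] [-0.123 -0.057]
0.115 [0.591 0.608 0.612] [-0.124 -0.059]
0.125 [0.592 0.604 0.609] [-0.124 -0.059]
```

```bash
python3 -m crank '[[0,0,-0.02,0,0.6],[0,0,-0.03,-0.1746,0.6],[0.003,0,-0.03,-0.1745,1],[0,0,0,-0.1745,1],[0,0,0,-0.1746,1],[0,0,0,-0.1745,1],[0,0,0,-0.1745,1],[0,0,0,-0.1746,1],[0,0,0,-0.1745,1],[0,0,0,-0.1745,1]]'
cat > up.py <<'E'
import sys
from h import *
y0=float(sys.argv[1])
for n in("scene","top"):
    c=r.camera(n); W=cloud(c); i=c["img"].astype(int)
    m=(abs(W[...,1]-y0)<.075)&(W[...,0]>.57)&(W[...,0]<.65)&(W[...,2]>.05)&(W[...,2]<.108)&(i[...,2]>i[...,0]+8)
    P=W[m]; print(n,len(P))
    if len(P)>50:
        b=P[P[:,2]>.06]; print("y",np.percentile(b[:,1],[1,99]),"x",np.percentile(b[:,0],[3,97]),"ztop",np.percentile(P[:,2],98), "yaw",np.degrees(-np.polyfit(b[:,1],b[:,0],1)[0]))
print(r.state()["eef_pos"],r.state()["eef_rot"])
E
python3 up.py -0.09
```

```text
t: 13.65
eef_pos: [0.5992, -0.0864, 0.1737]
eef_rot: [179.6, 0.0, 91.8]
ft_force: [0.7, 0.3, -0.6]
width: 0.0855
finger_force: 0.0
scene 847
y [-0.13813784 -0.0390712 ] x [0.60957891 0.63044559] ztop 0.1042343799981142 yaw 1.0043307150419991
top 139
y [-0.07835143 -0.04042102] x [0.60563481 0.62360385] ztop 0.1049786879798456 yaw -6.9492998273699795
[ 0.59888773 -0.08654648  0.17347356] [ 1.79702089e+02 -1.07618730e-02  9.13969499e+01]
```

```bash
python3 -m crank '[[-0.002,0.0175,0,0,1],[0,0,0.03,0,1],[0,0,0.03,0,1],[0,0,0.03,0,1],[0,0,0.0155,0,1],[0,0,0,0,0.1],[0,0,0,0,0],[0,0,0,0,0],[0,0,0,0,0],[0,0,0,0,0]]'
```

```text
t: 15.0
eef_pos: [0.6157, -0.0881, 0.0677]
eef_rot: [179.8, 0.0, 91.4]
ft_force: [0.6, -0.1, 3.6]
width: 0.019
finger_force: 60.0
```

```bash
python3 -m crank '[[0,0,-0.035,0,0],[0,0,-0.05,0,0],[0,0,-0.05,0,0],[0,-0.0404,0,-0.047,0],[0,-0.04,0,0,0],[-0.04,-0.04,0,0,0],[-0.04,-0.04,0,0,0],[-0.04,0,0,0,0],[-0.04,0,0,0,0],[-0.0405,0,0,0,0]]'
cat > rk.py <<'E'
from h import *
import sys
s=r.state(); p=np.array(s["eef_pos"]); print(p,s["eef_rot"],s["width"])
o=np.array([.4083,-.3045]); a=.072; R=np.array([[np.cos(a),np.sin(a)],[-np.sin(a),np.cos(a)]])
print("tcp in rack",R@(p[:2]-o))
for n in("scene","top"):
    c=r.camera(n); W=cloud(c); i=c["img"].astype(int)
    m=(W[...,0]>.37)&(W[...,0]<.75)&(W[...,1]>-.39)&(W[...,1]<-.2)&(W[...,2]>.07)&(W[...,2]<p[2]+.02)&(i[...,2]>i[...,0]+10)
    P=W[m]
    if len(P)<30: print(n,len(P)); continue
    Q=np.c_[(P[:,:2]-o)@R.T,P[:,2]]*1000
    for sx,h in((0,14),(62,14),(132,22),(210,22)):
        q=Q[abs(Q[:,0]-sx)<h+8]
        if len(q)>25: print(n,sx,len(q),"x",np.percentile(q[:,0],[3,50,97]).round(),"y",np.percentile(q[:,1],[2,98]).round(),"z",np.percentile(q[:,2],[2,98]).round())
    if len(sys.argv)>1: cv2.imwrite(f"pics/{n}_{sys.argv[1]}.png",cv2.resize(c["img"][190:340,370:520] if n=="top" else c["img"][210:390,80:280],(600,600) if n=="top" else (660,594)))
E
python3 rk.py a
```

```text
t: 16.25
eef_pos: [0.4678, -0.2986, 0.2011]
eef_rot: [-179.9, -0.0, 94.1]
ft_force: [1.0, 0.3, -1.5]
width: 0.0192
finger_force: 59.5
[ 0.46776291 -0.29860524  0.20107043] [-1.79917035e+02 -3.41730527e-02  9.41082811e+01] 0.019158653193119955
tcp in rack [0.05973291 0.00160186]
scene 62 1050 x [66. 70. 73.] y [-47.  49.] z [136. 219.]
top 62 107 x [48. 49. 66.] y [ 2. 43.] z [134. 219.]
```

```bash
python3 -m crank '[[-0.001,0.002,0,0,0],[0,0,0.03,0,0],[0,0,0.03,0,0],[0,0,0.01,0,0],[0,0,0.01,0,0],[0,0,0.01,0,0],[0,0,0.01,0,0],[0,0,0.01,0,0],[0,0,0,0,0],[0,0,0,0,0]]'; python3 rk.py
```

```text
t: 17.6
eef_pos: [0.471, -0.2987, 0.0917]
eef_rot: [180.0, 0.0, 94.1]
ft_force: [0.2, -0.8, -1.9]
width: 0.0188
finger_force: 59.4
[ 0.4710298  -0.29866972  0.09169852] [1.79973311e+02 1.61447113e-02 9.41163729e+01] 0.018835581561989043
tcp in rack [0.0629867  0.00130253]
scene 62 415 x [69. 73. 76.] y [-47.  49.] z [ 71. 111.]
top 62 40 x [47. 53. 70.] y [10. 51.] z [ 73. 111.]
```

```bash
python3 -m crank '[[0,0,0.004,0,0],[0,0,0.003,0,0],[0,0,0.001,0,0],[0,0,0,0,0.45],[0,0,0,0,0.45],[0,0,0,0,0.45],[0,0,-0.03,0,0.45],[0,0,-0.05,0,0.45],[0,0,-0.04,0,0.45],[0,0,0,0,0.6]]'; python3 rk.py
python3 -c "
from meas import *
for n in('top','scene'): print(blanks(r.camera(n)))"
```

```text
t: 18.95
eef_pos: [0.4732, -0.2996, 0.2074]
eef_rot: [179.6, 0.3, 94.1]
ft_force: [0.8, 0.5, -0.4]
width: 0.0509
finger_force: 0.0
[ 0.47318327 -0.29956402  0.20741589] [179.64486527   0.28744221  94.11320896] 0.0509465250674197
tcp in rack [0.06507025 0.00025563]
scene 62 767 x [54. 70. 75.] y [-46.  49.] z [ 71. 119.]
top 62 239 x [51. 59. 70.] y [-16.  50.] z [ 76. 120.]
[(547, 33, np.float64(35.9), 92, 95, -1.6), (539, 280, np.float64(20.0), 92, 94, -2.3)]
[(546, 284, np.float64(21.3), 98, 99, -2.1), (555, 36, np.float64(36.2), 98, 100, -1.4), (653, 119, np.float64(24.3), 9, 492, 1.2)]
```

```bash
python3 -m crank '[[0.0557,0.001,0,0,0.6],[0.0557,0.001,0,0,0.6],[0.0557,0.001,0,0,0.6],[0.0557,0.001,0,0,0.6],[0.0557,0.001,0,0,0.6],[0.0557,0.001,0,0,0.6],[0,0,0,0.18,0.6],[0,0,0,0.18,0.6],[0,0,0,0.18,0.6],[0,0,0,0.18,0.6]]' && python3 -m crank '[[0,0,0,0.18,0.6],[0,0,0,0.18,0.6],[0,0,0,0.18,0.6],[0,0,0,0.18,0.6],[0,0,0,0.178,0.6],[0,0,0.045,0,0.6],[0,0,0.045,0,0.6],[0,0,0.045,0,0.6],[0,0,0.03,0,0.6],[0,0,0.01,0,0.6]]'
```

```text
t: 20.4
eef_pos: [0.4518, 0.0351, 0.2022]
eef_rot: [-179.9, 0.1, 52.5]
ft_force: [0.6, -0.6, -0.0]
width: 0.051
finger_force: 0.0
t: 21.65
eef_pos: [0.4502, 0.0351, 0.026]
eef_rot: [-180.0, 0.3, 1.4]
ft_force: [0.3, -0.8, 0.2]
width: 0.0514
finger_force: 0.0
```

```bash
python3 -m crank '[[0,0,0.015,0,0.6],[0,0,0.01,0,0.6],[0,0,0.001,0,0.6],[0.01,0,0,0,0.6],[0.01,0,0,0,0.6],[0.008,0,0,0,0.6],[0.008,0,0,0,0.6],[0.008,0,0,0,0.6],[0.008,0,0,0,0.6],[0.006,0,0,0,0.6]]' && python3 -m crank '[[0.003,0,0,0,0.6],[0.002,0,0,0,0.6],[0.002,0,0,0,0.6],[0.001,0,0,0,0.6],[0.001,0,0,0,0.6],[0,0,0,0,0.6],[0,0,0,0,0.6],[0,0,0,0,0.6],[0,0,0,0,0.6],[0,0,0,0,0.6]]'
```

```text
t: 22.9
eef_pos: [0.5114, 0.0369, 0.0023]
eef_rot: [-180.0, -0.0, 1.4]
ft_force: [-1.6, 0.1, -0.4]
width: 0.051
finger_force: 0.7
t: 24.15
eef_pos: [0.5139, 0.0368, 0.0018]
eef_rot: [179.9, 0.6, 1.4]
ft_force: [-13.2, 1.0, 10.0]
width: 0.0513
finger_force: 6.8
```

```bash
python3 -m crank '[[0.0012,0,0,0,0.6],[-0.002,0,-0.0084,0,0.6],[-0.0014,0,-0.0082,0,0.6],[-0.0006,0,-0.008,0,0.6],[0.0002,0,-0.0077,0,0.6],[0.0008,0,-0.0075,0,0.6],[0.0016,0,-0.0072,0,0.6],[0,0,0,0,0.6],[0,0,0,0,0.6],[0,0,0,0,0.6]]'
python3 prof.py 0.036
```

```text
t: 25.4
eef_pos: [0.5124, 0.0366, 0.0472]
eef_rot: [179.9, 0.8, 1.5]
ft_force: [-11.5, 0.9, 1.2]
width: 0.0513
finger_force: 5.3
1174
0.045 [0.592 0.61  0.653] [0.003 0.07 ]
0.055 [0.571 0.586 0.601] [0.002 0.069]
0.065 [0.545 0.565 0.579] [0.003 0.07 ]
0.075 [0.533 0.545 0.559] [0.002 0.069]
0.085 [0.506 0.539 0.544] [0.008 0.068]
0.105 [0.502 0.522 0.526] [0.002 0.015]
0.115 [0.502 0.512 0.532] [0.004 0.07 ]
0.125 [0.522 0.524 0.531] [0.019 0.063]
```

```bash
python3 -m crank '[[0.0025,0,-0.0068,0,0.6],[0.0032,0,-0.0063,0,0.6],[0.0038,0,-0.0059,0,0.6],[0.0045,0,-0.0052,0,0.6],[0.0052,0,-0.0047,0,0.6],[0.0057,0,-0.004,0,0.6],[0.0063,0,-0.0035,0,0.6],[0.0067,0,-0.0026,0,0.6],[0.0071,0,-0.002,0,0.6],[0.0077,0,-0.0014,0,0.6]]' && python3 -m crank '[[0.007,0,-0.001,0,0.6],[0.005,0,-0.0005,0,0.6],[0,0,0,0,0.6],[0,0,0,0,0.6],[0,0,0,0,0.6],[0,0,0,0,0.6],[0,0,0,0,0.6],[0,0,0,0,0.6],[0,0,0,0,0.6],[0,0,0,0,0.6]]'
python3 prof.py 0.036
```

```text
t: 26.7
eef_pos: [0.5733, 0.0385, 0.0961]
eef_rot: [179.9, -0.2, 1.5]
ft_force: [-3.8, -2.2, 17.1]
width: 0.0511
finger_force: 8.6
t: 27.95
eef_pos: [0.5888, 0.0388, 0.0967]
eef_rot: [-180.0, -0.6, 1.4]
ft_force: [1.2, -0.5, 9.4]
width: 0.051
finger_force: 4.7
872
0.045 [0.622 0.638 0.656] [0.003 0.07 ]
0.055 [0.621 0.624 0.626] [0.002 0.068]
0.065 [0.622 0.625 0.627] [0.005 0.069]
0.075 [0.622 0.625 0.627] [0.002 0.07 ]
0.085 [0.622 0.624 0.627] [0.003 0.07 ]
0.095 [0.592 0.616 0.626] [0.003 0.069]
0.105 [0.591 0.609 0.625] [0.002 0.07 ]
0.115 [0.579 0.589 0.599] [0.002 0.068]
0.125 [0.578 0.587 0.6  ] [0.002 0.067]
```

```bash
python3 -m crank '[[0,0,-0.02,0,0.6],[0,0,-0.03,-0.1746,0.6],[0,0,-0.03,-0.1745,1],[0,0,0,-0.1745,1],[0,0,0,-0.1746,1],[0,0,0,-0.1745,1],[0,0,0,-0.1745,1],[0,0,0,-0.1746,1],[0,0,0,-0.1745,1],[0,0,0,-0.1745,1]]'
python3 up.py 0.036
```

```text
t: 29.25
eef_pos: [0.5845, 0.0384, 0.1743]
eef_rot: [179.9, 0.0, 91.7]
ft_force: [0.4, 0.0, 0.5]
width: 0.0852
finger_force: 0.0
scene 1064
y [-0.00837039  0.09021452] x [0.59083271 0.62724613] ztop 0.10444681276147266 yaw 0.5556057984993849
top 123
y [0.06148386 0.09016977] x [0.58649182 0.61997766] ztop 0.10618044637382201 yaw -33.160615228446666
[0.58448297 0.03843722 0.17400731] [ 1.79951052e+02 -2.48087732e-02  9.13928751e+01]
```

```bash
python3 -m crank '[[0.002,0.022,0,0,1],[0,0,0.03,0,1],[0,0,0.03,0,1],[0,0,0.03,0,1],[0,0,0.016,0,1],[0,0,0,0,0.3],[0,0,0,0,0.2],[0,0,0,0,0.2],[0,0,0,0,0.2],[0,0,0,0,0.2]]'
```

```text
t: 30.6
eef_pos: [0.607, 0.0413, 0.0689]
eef_rot: [179.9, 0.0, 91.4]
ft_force: [-1.9, 0.1, 6.2]
width: 0.0345
finger_force: 62.2
```

```bash
python3 -m crank '[[0,0,-0.035,0,0.2],[0,0,-0.05,0,0.2],[0,0,-0.05,0,0.2],[0,-0.03,0,-0.047,0.2],[-0.055,-0.03,0,0,0.2],[-0.055,-0.031,0,0,0.2],[-0.055,0,0,0,0.2],[-0.055,0,0,0,0.2],[-0.055,0,0,0,0.2],[-0.055,0,0,0,0.2]]' && python3 -m crank '[[0,0,0,0,0.2],[0,0,0.03,0,0.2],[0,0,0.02,0,0.2],[0,0,0,0,0.2],[0,0,0,0,0.2],[0,0,0,0,0.2],[0,0,0,0,0.2],[0,0,0,0,0.2],[0,0,0,0,0.2],[0,0,0,0,0.2]]'; python3 rk.py
```

```text
t: 31.85
eef_pos: [0.5386, -0.2944, 0.202]
eef_rot: [-180.0, 0.0, 94.1]
ft_force: [1.3, 0.5, -3.0]
width: 0.0349
finger_force: 61.7
t: 33.1
eef_pos: [0.5393, -0.2926, 0.1524]
eef_rot: [-180.0, 0.0, 94.1]
ft_force: [-0.3, -0.4, -2.4]
width: 0.0349
finger_force: 61.6
[ 0.53925792 -0.29258264  0.15243307] [-1.79999954e+02  7.97185522e-03  9.41043731e+01] 0.03488949491576049
tcp in rack [0.13147594 0.00246566]
scene 132 992 x [146. 149. 152.] y [-45.  51.] z [ 86. 170.]
top 62 344 x [51. 58. 70.] y [-46.  50.] z [ 73. 122.]
top 132 171 x [112. 114. 144.] y [-42.  53.] z [ 89. 171.]
```

```bash
python3 -m crank '[[-0.002,0.0005,0.01,0,0.2],[0,0,0.01,0,0.2],[0,0,0.01,0,0.2],[0,0,0.01,0,0.2],[0,0,0.01,0,0.2],[0,0,0.01,0,0.2],[0,0,0.005,0,0.2],[0,0,0.003,0,0.2],[0,0,0,0,0.2],[0,0,0,0,0.2]]' && python3 -m crank '[[0,0,0.001,0,0.2],[0,0,0,0,0.6],[0,0,0,0,0.6],[0,0,0,0,0.6],[0,0,-0.03,0,0.6],[0,0,-0.05,0,0.6],[0,0,-0.045,0,0.6],[0,0,0,0,0.6],[0,0,0,0,0.6],[0,0,0,0,0.6]]'; python3 rk.py
python3 -c "
from meas import *
for n in('top','scene'): print(blanks(r.camera(n)))"
```

```text
t: 34.45
eef_pos: [0.5402, -0.2946, 0.0847]
eef_rot: [180.0, 0.0, 94.1]
ft_force: [0.3, 0.3, -2.8]
width: 0.035
finger_force: 61.7
t: 35.7
eef_pos: [0.5389, -0.2944, 0.2068]
eef_rot: [-179.9, -0.1, 94.1]
ft_force: [0.5, -0.1, 0.0]
width: 0.0512
finger_force: 0.0
[ 0.53886838 -0.29436906  0.20675045] [-1.79856489e+02 -7.56958502e-02  9.41055666e+01] 0.051182169364055036
tcp in rack [0.13095889 0.00071189]
scene 62 659 x [54. 70. 75.] y [-47.  49.] z [ 72. 119.]
scene 132 1040 x [117. 147. 152.] y [-47.  49.] z [ 72. 119.]
top 62 347 x [51. 59. 70.] y [-47.  51.] z [ 74. 122.]
top 132 413 x [113. 129. 148.] y [-18.  51.] z [ 74. 123.]
[(532, 322, np.float64(20.0), 93, 95, -1.2)]
[(541, 325, np.float64(21.3), 98, 98, -1.5), (652, 129, np.float64(24.1), 9, 474, 1.3)]
```

```bash
python3 -m crank '[[0,0,0,0.047,0],[0.057,0.001,0,0,0],[0.057,0.001,0,0,0],[0.057,0.001,0,0,0],[0.057,0.001,0,0,0],[0.057,0.001,0,0,0],[0.057,0.001,0,0,0],[0.057,0.001,0,0,0],[0.057,0.001,0,0,0],[0.057,0.001,0,0,0]]' && python3 -m crank '[[0.057,0.001,0,0,0],[0.057,0.001,0,0,0],[0.057,0.001,0,0,0],[0,0,0.04,0,0],[0,0,0.03,0,0],[0,0,0.02,0,0],[0,0,0,0,0],[0,0,0,0,0],[0,0,0,0,0],[0,0,0,0,0]]'
python3 - <<'E'
from meas import *
print(r.state()["eef_pos"])
c=r.camera("top"); print(blanks(c)); cv2.imwrite("pics/chk.png",cv2.resize(c["img"][170:310,110:270],(640,560)))
W=cloud(c);i=c["img"].astype(int)
m=(abs(W[...,0]-.537)<.02)&(W[...,1]>.26)&(W[...,1]<.4)&(abs(W[...,2]-.02)<.006)&(i[...,2]>i[...,0]+12)&(i.max(-1)<115)
print(np.percentile(W[m][:,1],[1,99]))
c=r.camera("scene");W=cloud(c);i=c["img"].astype(int)
m=(abs(W[...,0]-.537)<.02)&(W[...,1]>.26)&(W[...,1]<.4)&(abs(W[...,2]-.02)<.006)&(i[...,2]>i[...,0]+12)&(i.max(-1)<115)
print(np.percentile(W[m][:,1],[1,99]),blanks(c))
m=(W[...,2]>.09)&(W[...,2]<.12)&(W[...,0]>.6)&(W[...,0]<.7)&(W[...,1]>.3)&(W[...,1]<.4); print("holdfast",W[m].min(0),W[m].max(0))
m=(W[...,2]>.02)&(W[...,2]<.08)&(W[...,0]>.45)&(W[...,0]<.6)&(W[...,1]>.385)&(W[...,1]<.55); print("chuck",W[m].min(0),W[m].max(0))
E
```

```text
t: 37.15
eef_pos: [0.5362, 0.2201, 0.2081]
eef_rot: [180.0, 0.0, 91.4]
ft_force: [0.7, -0.2, 0.7]
width: -0.0
finger_force: 0.0
t: 38.4
eef_pos: [0.5355, 0.3898, 0.1194]
eef_rot: [179.9, -0.0, 91.4]
ft_force: [0.7, 1.0, 0.2]
width: 0.0001
finger_force: 0.0
[0.53549465 0.38984791 0.11937003]
[]Traceback (most recent call last):
  File "<stdin>", line 6, in <module>
    return _quantile_unchecked(
        a, q, axis, out, overwrite_input, method, keepdims, weights)
    return _ureduce(a,
                    func=_quantile_ureduce_func,
    ...<5 lines>...
                    overwrite_input=overwrite_input,
                    method=method)
    r = func(a, **kwargs)
    result = _quantile(arr,
                       quantiles=q,
    ...<2 lines>...
                       out=out,
                       weights=wgt)
    slices_having_nans = np.isnan(arr[-1, ...])
                                  ~~~^^^^^^^^^
IndexError: index -1 is out of bounds for axis 0 with size 0
```

View pics/chk.png

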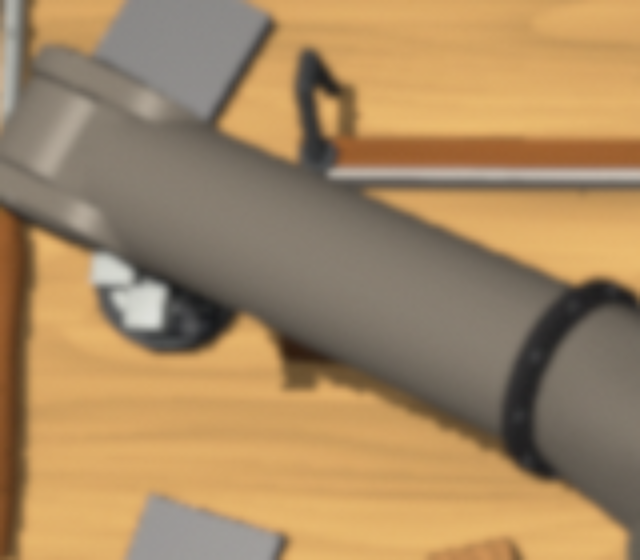

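The top camera's view of the blank is blocked by the forearm; the chuck still shows at (165,300) and the holdfast foot at (320,155). I'll use the scene camera instead.

```bash
python3 - <<'E'
from meas import *
c=r.camera("scene");W=cloud(c);i=c["img"].astype(int)
m=(abs(W[...,0]-.537)<.03)&(W[...,1]>.26)&(W[...,1]<.4)&(abs(W[...,2]-.02)<.006)&(i[...,2]>i[...,0]+12)&(i.max(-1)<115)
if m.any(): print(m.sum(),np.percentile(W[m][:,1],[1,99]),np.percentile(W[m][:,0],[1,99]),blanks(c))
m=(W[...,2]>.045)&(W[...,2]<.12)&(W[...,0]>.6)&(W[...,0]<.7)&(W[...,1]>.3)&(W[...,1]<.4); print("holdfast",m.sum()); m.any() and print(W[m].min(0),W[m].max(0))
m=(W[...,2]>.03)&(W[...,2]<.08)&(W[...,0]>.45)&(W[...,0]<.6)&(W[...,1]>.385)&(W[...,1]<.55); print("chuck",W[m].min(0),W[m].max(0))
cv2.imwrite("pics/chk2.png",cv2.resize(c["img"][180:320,390:540],(642,600)))
E
```

```text
670 [0.27615012 0.37438393] [0.50748599 0.56623222] [(539, 326, np.float64(21.1), 100, 101, -0.6), (652, 126, np.float64(24.6), 9, 481, 1.6)]
holdfast 281
[0.61786949 0.3008801  0.04502148] [0.69998138 0.36223035 0.11203421]
chuck [0.49336281 0.40791412 0.03000274] [0.59332221 0.50606636 0.0781892 ]
```

View pics/chk2.png

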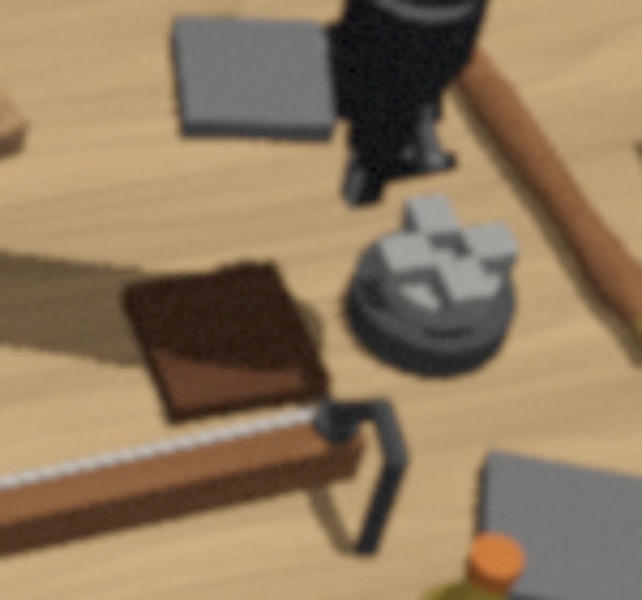

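Scene view: blank at (225,340), chuck at (430,290), with a gap between them about 34 mm wide; the holdfast foot is at (340,415). I'll go down into the gap and slide the blank clear of the holdfast.

```bash
python3 -m crank '[[0.001,0,0.03,0,0],[0,0,0.03,0,0],[0,0,0.02,0,0],[0,0,0.01,0,0],[0,0,0.01,0,0],[0,0,0.007,0,0],[0,0,0,0,0],[0,0,0,0,0],[0,0,0,0,0],[0,0,0,0,0]]'
```

```text
t: 39.75
eef_pos: [0.5352, 0.3907, 0.0117]
eef_rot: [180.0, -0.0, 91.4]
ft_force: [0.2, 0.3, -1.0]
width: 0.0001
finger_force: 0.0
```

```bash
python3 -m crank '[[-0.007,0,0,0,0],[-0.007,0,0,0,0],[-0.007,0,0,0,0],[-0.007,0,0,0,0],[-0.007,0,0,0,0],[-0.007,0,0,0,0],[-0.007,0,0,0,0],[-0.006,0,0,0,0],[0,0,0,0,0],[0.004,0,0,0,0]]' && python3 -m crank '[[0,0,-0.04,0,0],[0,-0.04,-0.04,0,0.6],[0,-0.045,-0.04,0,0.6],[0,0,0,0.18,0.6],[0,0,0,0.18,0.6],[0,0,0,0.18,0.6],[0,0,0,0.18,0.6],[0,0,0,0.18,0.6],[0,0,0,0.18,0.6],[0,0,0,0.18,0.6]]'
python3 - <<'E'
from meas import *
for n in("scene","top"): print(n,blanks(r.camera(n)))
E
```

```text
t: 41.0
eef_pos: [0.5363, 0.3383, 0.0108]
eef_rot: [-180.0, 0.1, 91.4]
ft_force: [-0.2, 1.1, -0.5]
width: -0.0001
finger_force: 0.0
t: 42.25
eef_pos: [0.4509, 0.3375, 0.1311]
eef_rot: [180.0, 0.0, 18.9]
ft_force: [-0.6, -0.0, -0.1]
width: 0.0513
finger_force: 0.0
scene [(543, 273, np.float64(21.0), 103, 97, 1.2), (653, 117, np.float64(24.2), 9, 493, 1.6)]
top [(536, 269, np.float64(19.9), 92, 93, 1.5)]
```

```bash
python3 -m crank '[[0,0,0,0.153,0.6],[0,0,0,0.152,0.6],[-0.001,0.034,0,0,0.6],[0,0.033,0,0,0.6],[0,0,0.045,0,0.6],[0,0,0.045,0,0.6],[0,0,0.025,0,0.6],[0,0,0.01,0,0.6],[0,0,0.004,0,0.6],[0,0,0,0,0.6]]' && python3 -m crank '[[0.008,0,0,0,0.6],[0.008,0,0,0,0.6],[0.008,0,0,0,0.6],[0.008,0,0,0,0.6],[0.008,0,0,0,0.6],[0.007,0,0,0,0.6],[0.005,0,0,0,0.6],[0.003,0,0,0,0.6],[0.002,0,0,0,0.6],[0,0,0,0,0.6]]'
```

```text
t: 43.6
eef_pos: [0.4529, 0.271, 0.0031]
eef_rot: [-180.0, -0.1, 1.8]
ft_force: [0.0, 0.3, 0.1]
width: 0.0515
finger_force: 0.0
t: 44.85
eef_pos: [0.5081, 0.2721, 0.0022]
eef_rot: [180.0, 0.1, 1.8]
ft_force: [-4.6, 0.2, 3.1]
width: 0.0515
finger_force: 2.3
```

```bash
python3 -m crank '[[0.0018,0,0,0,0.6],[-0.001,0,-0.0084,0,0.6],[0,0,-0.0084,0,0.6],[0.0002,0,-0.008,0,0.6],[0.0017,0,-0.008,0,0.6],[0.0022,0,-0.0076,0,0.6],[0.003,0,-0.0074,0,0.6],[0,0,0,0,0.6],[0,0,0,0,0.6],[0,0,0,0,0.6]]'
python3 prof.py 0.271
```

```text
t: 46.1
eef_pos: [0.5161, 0.2725, 0.0504]
eef_rot: [180.0, 0.1, 1.8]
ft_force: [-6.4, -0.0, 3.3]
width: 0.0515
finger_force: 3.4
732
0.045 [0.559 0.577 0.648] [0.237 0.304]
0.055 [0.536 0.554 0.569] [0.238 0.305]
0.065 [0.517 0.538 0.551] [0.237 0.305]
0.075 [0.506 0.521 0.529] [0.236 0.302]
0.085 [0.504 0.511 0.529] [0.248 0.303]
0.095 [0.507 0.512 0.528] [0.247 0.303]
0.105 [0.505 0.526 0.529] [0.237 0.251]
0.115 [0.503 0.513 0.534] [0.238 0.296]
0.125 [0.503 0.526 0.534] [0.241 0.292]
```

```bash
python3 -m crank '[[0.0035,0,-0.007,0,0.6],[0.004,0,-0.0065,0,0.6],[0.0047,0,-0.006,0,0.6],[0.0053,0,-0.0055,0,0.6],[0.0058,0,-0.0048,0,0.6],[0.0064,0,-0.0043,0,0.6],[0.007,0,-0.0036,0,0.6],[0.0072,0,-0.003,0,0.6],[0.0077,0,-0.0022,0,0.6],[0.0079,0,-0.0015,0,0.6]]' && python3 -m crank '[[0.006,0,-0.0005,0,0.6],[0.004,0,0,0,0.6],[0.003,0,0,0,0.6],[0,0,0,0,0.6],[0,0,0,0,0.6],[0,0,0,0,0.6],[0,0,0,0,0.6],[0,0,0,0,0.6],[0,0,0,0,0.6],[0,0,0,0,0.6]]'
python3 prof.py 0.271
```

```text
t: 47.4
eef_pos: [0.5796, 0.2745, 0.0959]
eef_rot: [-179.9, -0.3, 1.7]
ft_force: [-0.8, 0.1, 4.0]
width: 0.0511
finger_force: 2.0
t: 48.65
eef_pos: [0.5931, 0.2749, 0.0968]
eef_rot: [-179.9, -0.4, 1.7]
ft_force: [0.4, 0.1, 6.4]
width: 0.0511
finger_force: 3.1
690
0.045 [0.615 0.631 0.649] [0.237 0.304]
0.055 [0.615 0.617 0.62 ] [0.238 0.303]
0.065 [0.614 0.617 0.619] [0.237 0.305]
0.075 [0.614 0.616 0.62 ] [0.237 0.305]
0.085 [0.613 0.616 0.619] [0.238 0.304]
0.095 [0.596 0.614 0.618] [0.237 0.304]
0.105 [0.597 0.607 0.617] [0.239 0.305]
0.115 [0.582 0.592 0.605] [0.237 0.303]
0.125 [0.584 0.594 0.604] [0.237 0.304]
```

Upright. Next: lift, turn and measure.

```bash
python3 -m crank '[[0,0,-0.02,0,0.6],[0,0,-0.03,-0.174,0.6],[0,0,-0.03,-0.174,1],[0,0,0,-0.174,1],[0,0,0,-0.174,1],[0,0,0,-0.174,1],[0,0,0,-0.174,1],[0,0,0,-0.174,1],[0,0,0,-0.174,1],[0,0,0,-0.174,1]]'
python3 up.py 0.271
```

```text
t: 49.95
eef_pos: [0.5908, 0.2742, 0.1759]
eef_rot: [179.9, 0.0, 91.8]
ft_force: [-0.3, 0.1, 0.1]
width: 0.0854
finger_force: 0.0
scene 774
y [0.2264528 0.3256921] x [0.60074595 0.6218075 ] ztop 0.10483434534385114 yaw 0.31190923836434314
top 0
[0.59062451 0.27421722 0.17554722] [ 1.79942723e+02 -2.86186066e-02  9.14040241e+01]
```

```bash
python3 -m crank '[[0.0014,0.017,0,0,1],[0,0,0.03,0,1],[0,0,0.03,0,1],[0,0,0.03,0,1],[0,0,0.0175,0,1],[0,0,0,0,0.1],[0,0,0,0,0],[0,0,0,0,0],[0,0,0,0,0],[0,0,0,0,0]]'
```

```text
t: 51.3
eef_pos: [0.6077, 0.2769, 0.0688]
eef_rot: [179.9, -0.1, 91.5]
ft_force: [-0.0, 0.0, 4.2]
width: 0.0194
finger_force: 59.0
```

```bash
python3 -m crank '[[0,0,-0.035,0,0],[0,0,-0.05,0,0],[0,0,-0.05,0,0],[0,-0.04,0,-0.046,0],[-0.0566,-0.04,0,0,0],[-0.0566,-0.04,0,0,0],[-0.0566,-0.04,0,0,0],[-0.0566,-0.04,0,0,0],[-0.0566,-0.04,0,0,0],[-0.0566,0,0,0,0]]' && python3 -m crank '[[-0.0566,0,0,0,0],[-0.0566,0,0,0,0],[-0.0566,0,0,0,0],[-0.0566,0,0,0,0],[0,0,0.03,0,0],[0,0,0.015,0,0],[0,0,0,0,0],[0,0,0,0,0],[0,0,0,0,0],[0,0,0,0,0]]'; python3 rk.py
```

```text
t: 52.55
eef_pos: [0.4057, -0.0507, 0.2025]
eef_rot: [-179.9, 0.4, 94.0]
ft_force: [1.6, -0.3, -0.5]
width: 0.0189
finger_force: 59.0
t: 53.8
eef_pos: [0.4257, -0.2743, 0.1583]
eef_rot: [180.0, 0.1, 94.1]
ft_force: [-0.8, -0.1, -1.1]
width: 0.0191
finger_force: 59.0
[ 0.42568585 -0.27430751  0.15829552] [1.79958552e+02 7.07583284e-02 9.41232961e+01] 0.019102446015487783
tcp in rack [0.01951279 0.02886357]
scene 62 771 x [54. 70. 74.] y [-46.  49.] z [ 72. 119.]
scene 132 1054 x [117. 147. 152.] y [-47.  49.] z [ 72. 119.]
top 0 71 x [ 2. 10. 21.] y [35. 79.] z [ 94. 178.]
top 62 96 x [51. 60. 70.] y [25. 51.] z [ 78. 120.]
top 132 495 x [113. 130. 148.] y [-44.  50.] z [ 75. 122.]
```

```bash
python3 -m crank '[[-0.01,-0.0098,0,0,0],[-0.01,-0.0097,0,0,0],[-0.009,0,0,0,0],[0,0,0,0,0],[0,0,0,0,0],[0,0,0,0,0],[0,0,0,0,0],[0,0,0,0,0],[0,0,0,0,0],[0,0,0,0,0]]'; python3 rk.py
```

```text
t: 55.15
eef_pos: [0.4079, -0.3046, 0.1576]
eef_rot: [180.0, 0.0, 94.1]
ft_force: [0.6, 0.5, -2.4]
width: 0.019
finger_force: 59.2
[ 0.40793684 -0.3045578   0.15762727] [1.79999953e+02 7.03742676e-03 9.41089275e+01] 0.019015559031051135
tcp in rack [-3.66381097e-04 -3.15209694e-05]
scene 0 963 x [ 6. 10. 14.] y [-47.  49.] z [ 92. 175.]
scene 62 764 x [54. 70. 75.] y [-46.  49.] z [ 72. 119.]
scene 132 1049 x [116. 147. 153.] y [-47.  49.] z [ 72. 119.]
top 0 84 x [-17.  -9.   9.] y [ 6. 50.] z [ 93. 175.]
top 62 221 x [51. 59. 71.] y [-10.  51.] z [ 74. 122.]
top 132 579 x [113. 128. 147.] y [-48.  50.] z [ 77. 121.]
```

```bash
python3 -m crank '[[0,0.0005,0.02,0,0],[0,0,0.01,0,0],[0,0,0.01,0,0],[0,0,0.01,0,0],[0,0,0.01,0,0],[0,0,0.005,0,0],[0,0,0.005,0,0],[0,0,0.003,0,0],[0,0,0,0,0],[0,0,0,0,0]]' && python3 -m crank '[[0,0,0.001,0,0],[0,0,0,0,0.4],[0,0,0,0,0.4],[0,0,0,0,0.4],[0,0,-0.03,0,0.4],[0,0,-0.05,0,0.4],[0,0,-0.05,0,0.4],[0,0,-0.05,0,0],[0,0,-0.05,0,0],[0,0,0,0,0]]'; python3 rk.py b
python3 - <<'E'
from meas import *
o=np.array([.4083,-.3045]); a=.072; R=np.array([[np.cos(a),np.sin(a)],[-np.sin(a),np.cos(a)]])
for n in("scene","top"):
    c=r.camera(n); W=cloud(c); i=c["img"].astype(int); print(blanks(c,W))
    for t in("fan_switch_tip",):
        for q in r.spot_in(c,t): w=world(c,q["xyz"]); print(n,q["score"],w,R@(w[:2]-o))
    m=(W[...,2]>.26)&(W[...,2]<.30)&(W[...,1]<-.38)&(W[...,1]>-.5)&(W[...,0]>.4)&(W[...,0]<.65); P=W[m]; print(len(P),P.min(0),P.max(0))
    m=(W[...,2]>.195)&(W[...,2]<.215)&(W[...,1]<-.35)&(W[...,1]>-.55)&(W[...,0]>.4)&(W[...,0]<.75); Q=(W[m][:,:2]-o)@R.T; print("fan",Q.min(0),Q.max(0))
E
```

```text
t: 56.5
eef_pos: [0.4086, -0.3047, 0.0848]
eef_rot: [180.0, 0.0, 94.1]
ft_force: [-0.5, -0.3, -1.5]
width: 0.0191
finger_force: 59.1
t: 57.75
eef_pos: [0.4108, -0.3054, 0.3178]
eef_rot: [179.7, 0.4, 94.1]
ft_force: [-0.1, -0.3, 0.1]
width: -0.0
finger_force: 0.0
[ 0.41081765 -0.30539757  0.31781888] [179.67324138   0.37201909  94.10118303] -1.4492938952311011e-05
tcp in rack [ 0.00244656 -0.00107636]
scene 0 772 x [-7. 10. 14.] y [-47.  48.] z [ 72. 328.]
scene 62 771 x [54. 70. 74.] y [-46.  49.] z [ 71. 119.]
scene 132 1043 x [117. 147. 152.] y [-47.  49.] z [ 72. 119.]
top 0 349 x [-10.  -2.   9.] y [-46.  50.] z [ 74. 327.]
top 62 351 x [51. 59. 70.] y [-46.  50.] z [ 72. 121.]
top 132 582 x [113. 128. 147.] y [-48.  50.] z [ 74. 122.]
[(652, 124, np.float64(24.2), 10, 482, 1.2)]
scene 0.55 [ 0.53719301 -0.43717224  0.27507855] [ 0.11901491 -0.14160078]
146 [ 0.51676178 -0.44734774  0.26032064] [ 0.54266012 -0.42327935  0.2936685 ]
fan [ 0.00857154 -0.17850341] [ 0.20289833 -0.10183021]
[]
top 0.58 [ 0.52457786 -0.43813857  0.28583577] [ 0.10636293 -0.1416571 ]
60 [ 0.51707064 -0.4471853   0.26143636] [ 0.54035141 -0.42638121  0.29322448]
fan [ 0.1100818  -0.17913682] [ 0.19865154 -0.1020407 ]
```

View pics/scene_b.png

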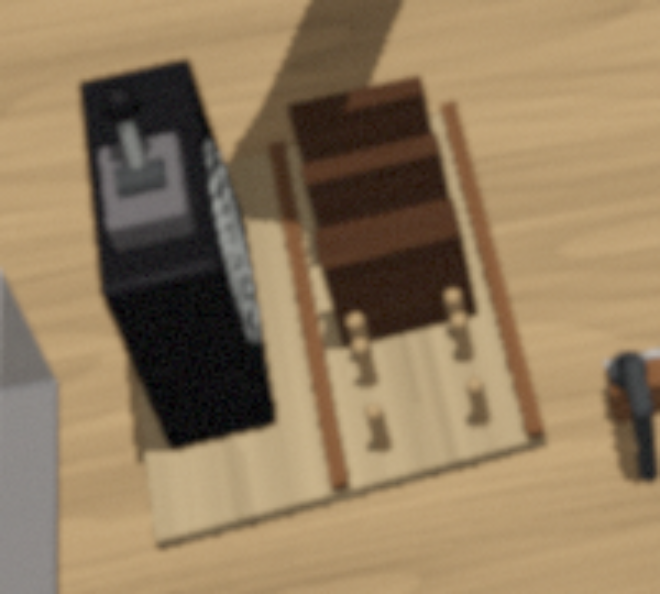

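All three blanks stand in the rack: two in the narrow slots and one in the wide slot, at about (360,110)–(400,250). The switch ball is at (122,98), in the off position. Next I'll push the lever.

```bash
python3 -m crank '[[-0.04,0.015,0,0,0],[-0.04,0.015,0,0,0],[-0.03,0.015,0,0,0],[-0.029,0.015,0,0,0],[0,0,0,0,0],[0,0,0.03,0,0],[0,0,0.02,0,0],[0,0,0.004,0,0],[0,0,0,0,0],[0,0,0,0,0]]'; python3 rk.py
```

```text
t: 59.3
eef_pos: [0.4787, -0.4391, 0.2608]
eef_rot: [179.9, 0.1, 94.1]
ft_force: [-1.0, -0.0, 0.3]
width: 0.0002
finger_force: 0.0
[ 0.47873696 -0.43905064  0.26080963] [1.79921871e+02 8.19723559e-02 9.41042319e+01] 0.0001958610140658915
tcp in rack [ 0.06057518 -0.13926912]
scene 0 742 x [-7.  9. 14.] y [-47.  48.] z [ 72. 120.]
scene 62 779 x [54. 70. 75.] y [-46.  49.] z [ 71. 119.]
scene 132 1053 x [116. 147. 152.] y [-47.  49.] z [ 71. 119.]
top 0 336 x [-10.  -1.  10.] y [-48.  49.] z [ 73. 121.]
top 62 348 x [51. 59. 70.] y [-46.  50.] z [ 73. 121.]
top 132 579 x [113. 128. 147.] y [-48.  50.] z [ 74. 122.]
```

Now I'll push along +y_t (the rack's +x), up to about 0.135 in the rack frame first.

```bash
python3 -m crank '[[0,0.008,0,0,0],[0,0.008,0,0,0],[0,0.008,0,0,0],[0,0.008,0,0,0],[0,0.008,0,0,0],[0,0.008,0,0,0],[0,0.008,0,0,0],[0,0.008,0,0,0],[0,0.006,0,0,0],[0,0.004,0,0,0]]' && python3 -m crank '[[0,0.003,0,0,0],[0,0.002,0,0,0],[0,0,0,0,0],[0,0,0,0,0],[0,0,0,0,0],[0,0,0,0,0],[0,0,0,0,0],[0,0,0,0,0],[0,0,0,0,0],[0,0,0,0,0]]'
```

```text
t: 60.65
eef_pos: [0.5521, -0.4333, 0.2589]
eef_rot: [-179.9, -0.0, 94.1]
ft_force: [-1.3, 0.3, -1.0]
width: 0.0001
finger_force: 0.8
t: 61.9
eef_pos: [0.5526, -0.4334, 0.2589]
eef_rot: [-179.4, -0.1, 94.0]
ft_force: [-11.1, 1.8, 2.0]
width: -0.0003
finger_force: 5.3
```

```bash
python3 -m crank '[[0,-0.01,0,0,0],[0,-0.03,0,0,0],[0,-0.03,0,0,0],[0,0,-0.05,0,0],[0,-0.04,-0.05,0,0],[0,-0.04,0,0,0],[0,-0.04,0,0,0],[0,0,0,0,0],[0,0,0,0,0],[0,0,0,0,0]]'; python3 rk.py c
python3 - <<'E'
from meas import *
o=np.array([.4083,-.3045]); a=.072; R=np.array([[np.cos(a),np.sin(a)],[-np.sin(a),np.cos(a)]])
for n in("scene","top"):
    c=r.camera(n); W=cloud(c)
    m=(W[...,2]>.26)&(W[...,2]<.30)&(W[...,1]<-.38)&(W[...,1]>-.5)&(W[...,0]>.45)&(W[...,0]<.65); P=W[m]; print(len(P),P.mean(0),R@(P.mean(0)[:2]-o))
E
```

```text
t: 63.15
eef_pos: [0.3702, -0.446, 0.3586]
eef_rot: [179.9, 0.0, 94.3]
ft_force: [-0.3, -0.3, 0.2]
width: -0.0006
finger_force: 0.0
[ 0.37016615 -0.44595668  0.35855764] [1.79908076e+02 1.14953865e-04 9.42556050e+01] -0.0006040553175491214
tcp in rack [-0.04821114 -0.13834692]
scene 0 747 x [-8.  9. 14.] y [-47.  48.] z [ 72. 119.]
scene 62 774 x [54. 70. 75.] y [-47.  49.] z [ 72. 119.]
scene 132 1056 x [116. 147. 152.] y [-47.  49.] z [ 71. 119.]
top 0 336 x [-10.  -1.  10.] y [-47.  50.] z [ 73. 122.]
top 62 345 x [51. 59. 70.] y [-46.  50.] z [ 76. 121.]
top 132 580 x [113. 128. 148.] y [-47.  50.] z [ 74. 122.]
132 [ 0.58406501 -0.43166181  0.28184703] [ 0.16616188 -0.1394765 ]
95 [ 0.57600006 -0.43140299  0.28185827] [ 0.15813644 -0.13863818]
```

View pics/scene_c.png

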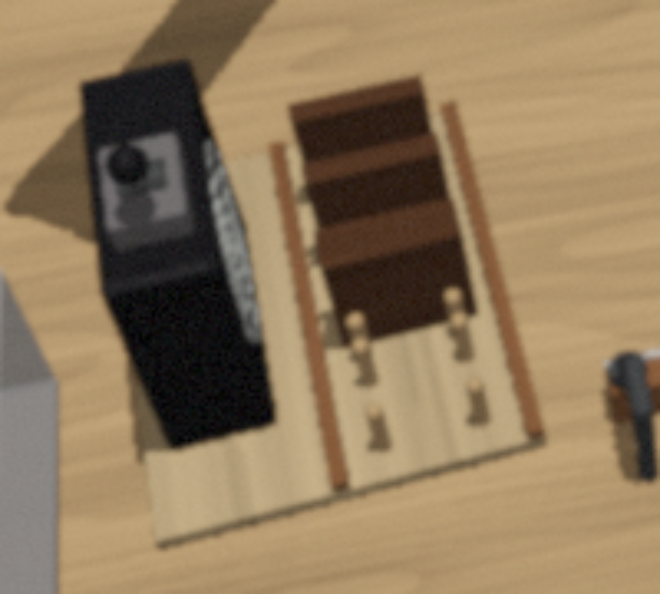

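The ball is now at (128,165), having moved about 52 mm of its 53 mm travel, so the lever is fully over. The three blanks stand in their slots.

```bash
python3 -c "
from bench import r
print(r.hand_in())"
```

```text
the job is handed in; nothing more can be done
None
```

I handed the job in with all three blanks on the bench standing in their slots (two thin in the narrow slots, one thick in a wide slot), the fan lever fully over and the chuck left alone; the hand-in returned no verdict.

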